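Sweep the stray bottle caps into the cap pan

TASK

Three loose bottle caps lie scattered on the bottling bench. With the closed fingers, sweep them along the bench through the open side of the three-sided steel pan, so that all three end lying flat and wholly inside it. Do not pick up, lift or tip over any cap, and leave the two bottles and the brass hose fitting where they stand.

Things in the scene. Friction and masses are not known exactly. Their poses are not given: they have to be found in the camera images.
- cap_a: one of three identical loose black plastic bottle caps, a flat solid disc 38 mm in diameter and 18 mm high, 10 to 21 g, lying flat on the white bench; origin at the centre of its underside, its z axis points up
- cap_b: one of three identical loose black plastic bottle caps, a flat solid disc 38 mm in diameter and 18 mm high, 10 to 21 g, lying flat on the white bench; origin at the centre of its underside, its z axis points up
- cap_c: one of three identical loose black plastic bottle caps, a flat solid disc 38 mm in diameter and 18 mm high, 10 to 21 g, lying flat on the white bench; origin at the centre of its underside, its z axis points up
- cap_pan: steel pan fixed to the bench: 3 walls 28 mm high, 4 mm thick; 4th side open, floor paper-thin, flush with the bench. Inside 140 mm wide, 150 deep. Origin on the bench at mid-mouth; its y axis points into the pan (back wall at y = 150 mm), x runs along the mouth (side walls at x = -70 and 70 mm), z up. The mouth looks to the robot's right (-y), turned up to 0.35 rad either way; the caps start on that side
- empty_bottle: empty open glass bottle standing on the bench beyond the caps, 56 mm in diameter, 150 mm high, 37 mm neck; origin at the centre of its underside; to be left alone
- capped_bottle: filled glass bottle with a black cap standing on the bench beyond the caps, 56 mm in diameter, 154 mm high; origin at the centre of its underside; to be left alone
- hose_fitting: brass hex nut with a steel hose barb standing upright on the bench just beyond the caps, 38 mm wide at its foot, 48 mm high; origin at the centre of its underside; to be left alone
Mind the look-alikes: they are no part of the job. What is shaped like the cap_a but pink or red is not meant.

How it is judged:
At the end, for the whole second after the job is handed in: each of the three caps lies flat (within 0.15 rad) and at rest on the floor of the pan, between its side walls, its centre at least 17 mm past the mouth and short of the back wall (y of cap_a in the frame of cap_pan between 0.017 and 0.15 m and x of cap_a in the frame of cap_pan between -0.07 and 0.07 m and height (world z) of cap_a between -0.004 and 0.006 m and angle between each of cap_a, cap_b, cap_c's own z axis and vertical below 0.15 rad and linear speed of each of cap_a, cap_b, cap_c below 0.02 m/s and y of cap_b in the frame of cap_pan between 0.017 and 0.15 m and x of cap_b in the frame of cap_pan between -0.07 and 0.07 m and height (world z) of cap_b between -0.004 and 0.006 m and y of cap_c in the frame of cap_pan between 0.017 and 0.15 m and x of cap_c in the frame of cap_pan between -0.07 and 0.07 m and height (world z) of cap_c between -0.004 and 0.006 m); the robot touches nothing.
It fails at once if cap_a is lifted more than 10 mm off the bench or tipped by more than 0.5 rad (height (world z) of cap_a above 0.01 m or angle between cap_a's own z axis and vertical above 0.5 rad).
It fails at once if cap_b is lifted more than 10 mm off the bench or tipped by more than 0.5 rad (height (world z) of cap_b above 0.01 m or angle between cap_b's own z axis and vertical above 0.5 rad).
It fails at once if cap_c is lifted more than 10 mm off the bench or tipped by more than 0.5 rad (height (world z) of cap_c above 0.01 m or angle between cap_c's own z axis and vertical above 0.5 rad).
It fails at once if a bottle or the hose fitting is shifted by more than 15 mm or tipped by more than 0.2 rad (distance of any of empty_bottle, capped_bottle, hose_fitting from where it was at the start of the episode above 0.015 m or angle between any of empty_bottle, capped_bottle, hose_fitting's own z axis and vertical above 0.2 rad).
It also fails if it takes over 72 s, if anything falls off the work surface, if the arm or the gripper's body presses on something with over 40 N, if the wrist force passes 120 N, or if a joint passes its speed limit or range.

ROBOT

A 6-joint arm with a two-finger parallel gripper is mounted at the origin on the work surface. World frame = base frame: x ahead of the robot, y to its left, z up, the work surface at z = 0. Lengths are in m, angles in rad, forces in N, time in s.
With the tool pointing down it reaches from about 0.375 to 0.9 m from the base axis. Payload 3.1 kg.
Tool frame: the origin (TCP) lies on the centre line of the jaws, within the pads' length; the fingertips stand 8 mm ahead of it and the grasp point (between the pads) lies 11 mm behind it; z points along the fingers, y is the line along which they close (so a half turn about z gives the same grasp; the last joint's range is limited). The gripper opens to 87 mm and grips with 3 to 60 N. Pads are 19 mm wide; open, the fingers measure 117 mm over their backs; the gripper's body (75 mm by 190 mm) begins 51 mm behind the grasp point.
Start: joints at [-1.359, 0.527, 1.433, -0, 1.181, -0.178], TCP at [0.238, -0.578, 0.231] pointing down, gripper open.
Joint ranges: [-3.08, 3.08], [-0.75, 2.2], [0.22, 2.44], [-1.43, 4.57], [0, 2.65], [-2.85, 2.85]. Speed limits (rad/s): [2.79, 2.79, 3.14, 3.14, 3.14, 3.14].

INTERFACE

Orientations are given as a unit quaternion [x, y, z, w].
In Python, from rig import robot gives the robot as it stands. The module is installed in compiled form; this text tells all that it offers.
- The arm moves only by the tool send_rows, never from a script. Its argument "increments" is one flat list of numbers, 7 for each row, row after row: the turn, a rotation vector about the world's x, y, z in rad, then the shift along the world's x, y, z in cm, then the opening, from 0 (shut) to 1 (fully open). A call has 1 to 20 rows; each row shifts and turns the commanded pose from where the row before left it; what a row does not reach is not made up. A row lasts 1/12 s, in which the tool goes at most 41.7 mm and 7.16 degrees, less where a joint would pass 70% of its speed; a pose out of reach is approached as far as the arm can. A call is refused whole if a number of a shift passes 4.17 or a number of a turn 0.125, either way. A call with a gripper value outside its range is refused whole. The fingers move at their own pace and stop on an object; "newtons" is the grip in N (left out, the last holds). Time passes only in rows, so rows that do not move let the fingers close. It gives the time, the measured TCP pose, the force, the opening and the grip force at its end, in the units of the state.
- robot.get_obs(): the state, without advancing time (a new reading comes with each control period).
- robot.camera(name): name is "scene" or "top"; returns a dict with "image" (400x640x3 uint8, red, green, blue), "range_z" (400x640 float32, m along the optical axis (not along the pixel's ray), 0 where there is no reading), "fx", "fy", "cx", "cy" (pixels), "R" (3x3) and "t" (3): a world point X has camera coordinates R X + t. Camera axes: x right, y down, z forward; pixel columns grow to the right and rows downward; lengths in m; the calibration is good to about 2 mm. A picture is of the moment at which its call begins.
- robot.hand_in(): hands the job in; it is judged then, once.
The state is a dict: "time": time; "q": joint angles; "joint_velocities": joint speeds; "joint_torque": joint torques, N m; "position": TCP position; "tool_rot": TCP orientation; "ft_force": force on the tool from outside, world axes, zero at the start; "moment": the same for the moment, N m; "grip_width": finger opening in m; "grip_force": force on a finger pad.
Only numpy, scipy, OpenCV 4.12 (cv2) and the standard library are available. Lean on these libraries where they do the work, as an engineer would, in place of code of your own. Each camera call takes 0.05 s, during which the arm holds its last target. There are 200 camera calls.

## Working session

There is one attempt and no reset: what is moved stays moved. The work goes in short steps, Python scripts to look and compute and a tool call to move; the robot and the scene stay as the last step left them, time stands still between calls to the robot, and variables do not carry over. Pictures are saved under pics/ and viewed, at most 10 in all, crops included, and the job is handed in when it is done.

Besides the shell and the picture viewer there is one more tool, called after ">>>" as name(argument=value, ...) on one line, values as JSON. send_rows: Moves the arm, as the interface text tells. Its arguments: {"type":"object","properties":{"increments":{"type":"array"},"newtons":{"type":"number"}},"required":["increments"]}

```bash
mkdir -p pics; python3 - <<'E'
from rig import robot
import cv2
for n in("top","scene"):
    c=robot.camera(n); cv2.imwrite(f"pics/{n}0.png",c["image"][:,:,::-1]); print(n,c["fx"],c["cx"],c["cy"],c["R"].round(3).tolist(),c["t"])
o=robot.get_obs();print(o["position"],o["tool_rot"],o["time"])
E
```

```text
top 465.9099081466884 319.926927878087 196.59788323044745 [[0.01, -1.0, -0.011], [-0.999, -0.01, -0.046], [0.046, 0.012, -0.999]] [-0.02558795  0.57236989  0.9463715 ]
scene 403.84349110741886 322.46478369978956 206.46057280708612 [[-0.125, 0.992, -0.005], [0.813, 0.099, -0.574], [-0.568, -0.076, -0.819]] [ 0.10117987 -0.42587249  1.14704756]
[ 0.23739605 -0.57746195  0.2296867 ] [ 9.81063109e-01  1.93685899e-01 -1.84530748e-05 -9.74085457e-04] 0.1
```

View pics/top0.png

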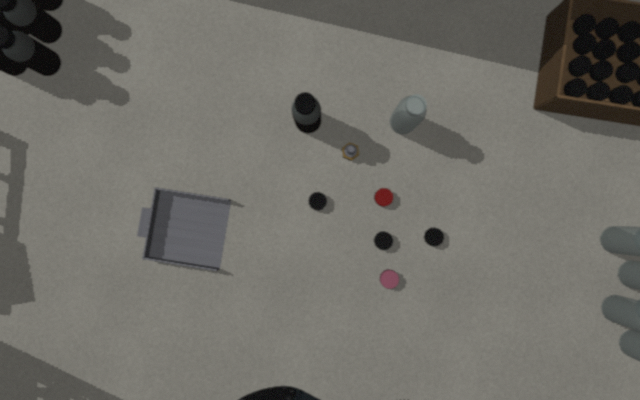

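View pics/scene0.png

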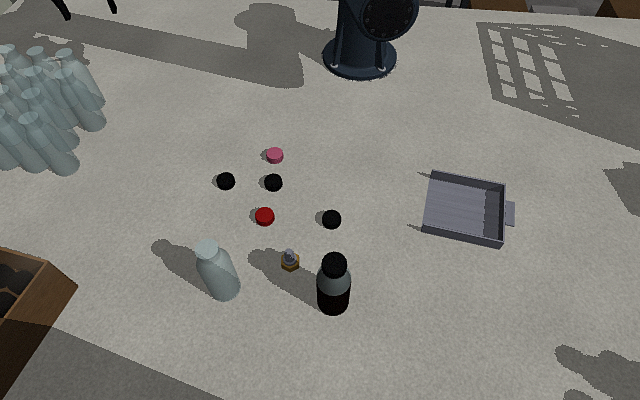

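The top view shows black caps at about (317,201), (383,240) and (433,237). Red and pink decoys sit at (383,197) and (389,279). The pan is at (150-230, 190-270) with its mouth to the right, the fitting at (350,152), and bottles at (307,113) and (407,115).

```bash
cat > h.py <<'E'
from rig import robot
import cv2, numpy as np
def ray(c,u,v,z):
    d=c["R"].T@np.array([(u-c["cx"])/c["fx"],(v-c["cy"])/c["fy"],1]); o=-c["R"].T@c["t"]
    return (o+d*(z-o[2])/d[2])[:2]
def blobs(c,mask,z,lo=80,hi=900):
    n,l,s,m=cv2.connectedComponentsWithStats(mask.astype(np.uint8))
    return [(ray(c,*m[i],z).round(4).tolist(),m[i].round(0).tolist(),int(s[i,4])) for i in range(1,n) if lo<s[i,4]<hi]
def caps(c):
    im=c["image"].astype(int); return blobs(c,im.max(2)<45,0.012)
E
python3 - <<'E'
from h import *
for n in("top","scene"):
    c=robot.camera(n); print(n)
    for b in caps(c): print(b)
    im=c["image"].astype(int)
    print("red",blobs(c,im[:,:,0]-im[:,:,1]>50,0.012))
    if n=="top":
        for p,z in [((230,202),.028),((218,270),.028),((231,201),0),((218,268),0),((155,189),.028),((145,260),.028)]: print(p,ray(c,*p,z))
        print("nut",ray(c,350,152,.03),"cb",ray(c,306,103,.154),ray(c,308,122,0),"eb",ray(c,415,106,.15))
        cv2.imwrite("pics/pan.png",cv2.resize(c["image"][170:290,120:340,::-1],None,fx=3.5,fy=3.5,interpolation=cv2.INTER_CUBIC))
E
```

```text
top
([0.7484, 0.0082], [307.0, 112.0], 648)
([0.5137, 0.3264], [152.0, 223.0], 148)
([0.5638, -0.0147], [317.0, 201.0], 218)
([0.4929, -0.2538], [434.0, 237.0], 243)
([0.4842, -0.1506], [383.0, 240.0], 232)
([0.1712, 0.0589], [279.0, 394.0], 667)
red [([0.5734, -0.1504], [383.0, 197.0], 233)]
(230, 202) [0.55911167 0.1626133 ]
(218, 270) [0.42160048 0.18420682]
(231, 201) [0.56214496 0.16630465]
(218, 268) [0.4225697  0.19067957]
(155, 189) [0.58406265 0.31626591]
(145, 260) [0.43996863 0.332695  ]
nut [ 0.66309429 -0.08006128] cb [0.73203634 0.00505071] [0.73008344 0.00716066] eb [ 0.72912999 -0.18865154]
scene
([-0.1219, -0.9476], [62.0, 9.0], 177)
([-0.2974, 0.3179], [465.0, 4.0], 92)
([-0.3127, 0.7499], [606.0, 10.0], 240)
([0.4945, -0.2522], [225.0, 181.0], 269)
([0.486, -0.1491], [273.0, 182.0], 264)
([0.5118, 0.3281], [501.0, 214.0], 227)
([0.5655, -0.0134], [331.0, 219.0], 303)
([0.767, -0.5792], [14.0, 279.0], 654)
([0.8115, -0.5683], [6.0, 302.0], 279)
red [([0.4051, -0.1603], [275.0, 154.0], 191), ([0.5735, -0.1486], [265.0, 216.0], 287)]
```

View pics/pan.png

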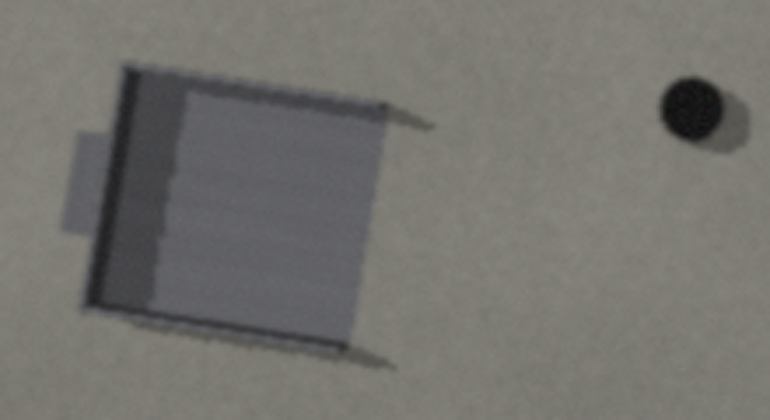

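Pan mouth centre is about (0.490, 0.172), with the inward direction (0.155, 0.988). I push the nearest cap first, with the flat 30 mm face square to the travel. The first move goes above the start point while closing the fingers.

>>> send_rows(increments=[0,0,0.086,2.1,3.28,0,0,0,0,0.086,2.1,3.28,0,0,0,0,0.086,2.1,3.28,0,0,0,0,0.086,2.1,3.28,0,0,0,0,0.086,2.1,3.28,0,0,0,0,0.086,2.1,3.28,0,0,0,0,0.086,2.1,3.28,0,0,0,0,0.086,2.1,3.28,0,0,0,0,0.086,2.1,3.28,0,0,0,0,0.086,2.1,3.28,0,0,0,0,0.086,2.1,3.28,0,0,0,0,0.086,2.1,3.28,0,0,0,0,0.086,2.1,3.28,0,0,0,0,0.086,2.1,3.28,0,0,0,0,0.086,2.1,3.28,0,0,0,0,0.086,2.1,3.28,0,0,0,0,0,0,0,0,0,0,0,0,0,0,0,0], newtons=10)

```text
time: 1.7
position: [0.5741, -0.0513, 0.2302]
tool_rot: [0.633, 0.774, -0.0, -0.0]
ft_force: [-1.4, -0.3, 0.5]
grip_width: 0.0009
grip_force: 0.0
```

>>> send_rows(increments=[0,0,0,0,0,-3.8,0,0,0,0,0,0,-3.8,0,0,0,0,0,0,-3.8,0,0,0,0,0,0,-3.8,0,0,0,0,0,0,-3.8,0,0,0,0,0,0,-2.0,0,0,0,0,0,0,-0.8,0,0,0,0,0,0,0,0,0,0,0,0,0,0,0])

```text
time: 2.45
position: [0.5738, -0.0543, 0.0131]
tool_rot: [0.635, 0.772, 0.0, 0.0]
ft_force: [-0.4, 0.3, -0.4]
grip_width: 0.0005
grip_force: 0.0
```

>>> send_rows(increments=[0,0,0,-0.1,0.5,0,0,0,0,0,-0.2,1.0,0,0,0,0,0,-0.2,1.0,0,0,0,0,0,-0.2,1.0,0,0,0,0,0,-0.2,1.0,0,0,0,0,0,-0.2,1.0,0,0,0,0,0,-0.2,1.0,0,0,0,0,0,-0.2,1.0,0,0,0,0,0,-0.2,1.0,0,0,0,0,0,-0.2,1.0,0,0,0,0,0,-0.2,1.0,0,0,0,0,0,-0.2,1.0,0,0,0,0,0,-0.2,1.0,0,0,0,0,0,-0.2,1.0,0,0,0,0,0,-0.1,0.5,0,0])

```text
time: 3.7
position: [0.5449, 0.0882, 0.0125]
tool_rot: [0.635, 0.773, -0.0, -0.0]
ft_force: [-0.3, 0.4, 0.0]
grip_width: 0.0009
grip_force: 0.1
```

```bash
python3 - <<'E'
from h import *
o=robot.get_obs();print(o["position"],o["ft_force"])
for n in("top","scene"):
    c=robot.camera(n); print(n); cv2.imwrite(f"pics/{n}1.png",c["image"][:,:,::-1])
    for b in caps(c): print(b)
E
```

```text
[0.54487562 0.0881921  0.01247723] [-0.32238418  0.3804725   0.03617718]
top
([0.9239, -0.5033], [554.0, 31.0], 531)
([0.7658, 0.0129], [305.0, 104.0], 349)
([0.7199, 0.0041], [309.0, 126.0], 181)
([0.6332, 0.1177], [254.0, 167.0], 509)
([0.4949, 0.1285], [248.0, 234.0], 134)
([0.493, -0.2537], [434.0, 237.0], 227)
([0.4839, -0.1502], [383.0, 240.0], 218)
([0.3842, 0.3669], [131.0, 286.0], 212)
scene
([-0.3124, 0.7494], [606.0, 10.0], 234)
([0.2142, 0.0404], [368.0, 105.0], 326)
([0.4944, -0.252], [225.0, 181.0], 263)
([0.4861, -0.1488], [273.0, 182.0], 258)
([0.5124, 0.3282], [501.0, 215.0], 203)
([0.7681, -0.5801], [13.0, 279.0], 582)
([0.8115, -0.5683], [6.0, 302.0], 279)
```

View pics/scene1.png

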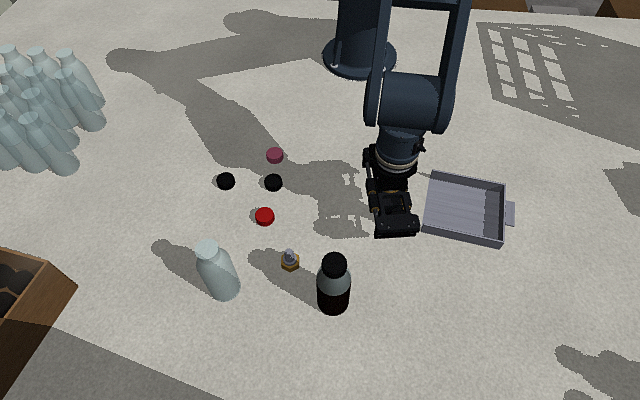

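The gripper hides the cap, so I back off briefly to check its line before the mouth.

>>> send_rows(increments=[0,0,0,0.8,-4.0,0,0,0,0,0,0.8,-4.0,0,0,0,0,0,0.8,-4.0,0,0])

```text
time: 4.05
position: [0.5699, -0.0342, 0.0126]
tool_rot: [0.634, 0.773, 0.0, 0.0]
ft_force: [0.3, 1.5, -0.5]
grip_width: 0.0006
grip_force: 0.0
```

```bash
python3 - <<'E'
from h import *
o=robot.get_obs();print(o["position"],o["ft_force"])
for n in("top","scene"):
    c=robot.camera(n); print(n); cv2.imwrite(f"pics/{n}2.png",c["image"][:,:,::-1])
    for b in caps(c): print(b)
E
```

```text
[ 0.5698861  -0.03418197  0.01257949] [ 0.26825378  1.5142515  -0.45843703]
top
([0.7658, 0.0129], [305.0, 104.0], 333)
([0.7194, 0.0042], [309.0, 126.0], 168)
([0.6087, 0.0196], [301.0, 179.0], 386)
([0.5403, 0.1175], [253.0, 212.0], 210)
([0.5281, -0.039], [329.0, 218.0], 267)
([0.493, -0.2531], [433.0, 237.0], 232)
([0.4845, -0.1501], [383.0, 240.0], 223)
([0.4418, 0.1286], [247.0, 260.0], 109)
scene
([-0.0804, 0.0606], [381.0, 38.0], 414)
([-0.3006, 0.3033], [461.0, 3.0], 157)
([-0.3124, 0.7495], [606.0, 10.0], 233)
([0.4946, -0.2518], [225.0, 181.0], 262)
([0.4861, -0.1487], [273.0, 182.0], 259)
([0.5126, 0.3282], [501.0, 215.0], 201)
([0.542, 0.1189], [397.0, 216.0], 300)
([0.7683, -0.5803], [13.0, 279.0], 572)
([0.8116, -0.5683], [6.0, 302.0], 278)
```

The cap is exactly where predicted, (0.541, 0.118), so the pushes run straight. Now I finish this one.

>>> send_rows(increments=[0,0,0,-0.8,4.0,0,0,0,0,0,-0.8,4.0,0,0,0,0,0,-0.4,2.0,0,0,0,0,0,-0.25,1.2,0,0,0,0,0,-0.25,1.2,0,0,0,0,0,-0.25,1.2,0,0,0,0,0,-0.25,1.2,0,0,0,0,0,-0.25,1.2,0,0,0,0,0,-0.25,1.2,0,0,0,0,0,-0.25,1.2,0,0,0,0,0,-0.25,1.2,0,0,0,0,0,-0.25,1.2,0,0,0,0,0,-0.25,1.2,0,0,0,0,0,-0.25,1.2,0,0,0,0,0,-0.25,1.2,0,0,0,0,0,-0.25,1.2,0,0,0,0,0,-0.25,1.2,0,0,0,0,0,-0.25,1.2,0,0,0,0,0,-0.25,1.2,0,0,0,0,0,0,0.3,0,0])

```text
time: 5.82
position: [0.5088, 0.2638, 0.0125]
tool_rot: [0.634, 0.773, 0.0, -0.0]
ft_force: [-0.2, 0.5, 0.0]
grip_width: 0.0008
grip_force: 0.1
```

>>> send_rows(increments=[0,0,0,0.2,-1.5,0,0,0,0,0,0,0,3.5,0,0,0,0,0,0,3.5,0,0,0,0,0,0,3.5,0,0,0,0,0,0,3.5,0,0,0,-0.0125,-0.215,-3.97,0,0,0,0,-0.0125,-0.215,-3.97,0,0,0,0,-0.0125,-0.215,-3.97,0,0,0,0,-0.0125,-0.215,-3.97,0,0,0,0,-0.0125,-0.215,-3.97,0,0,0,0,-0.0125,-0.215,-3.97,0,0,0,0,-0.0125,-0.215,-3.97,0,0,0,0,-0.0125,-0.215,-3.97,0,0,0,0,-0.0125,-0.215,-3.97,0,0,0,0,-0.0125,-0.215,-3.97,0,0,0,0,-0.0125,-0.215,-3.97,0,0,0,0,0,0,0,0,0,0,0,0,0,0,0,0])

```text
time: 7.32
position: [0.4878, -0.1924, 0.1525]
tool_rot: [0.688, 0.726, 0.0, 0.0]
ft_force: [0.6, 0.3, 0.7]
grip_width: 0.0005
grip_force: 0.0
```

```bash
python3 - <<'E'
from h import *
c=robot.camera("top"); cv2.imwrite(f"pics/top3.png",c["image"][:,:,::-1]); print(caps(c))
E
```

```text
[([0.7658, 0.0126], [305.0, 104.0], 359), ([0.7199, 0.0042], [309.0, 126.0], 199), ([0.5271, -0.3106], [462.0, 220.0], 107), ([0.5045, 0.2925], [168.0, 228.0], 265), ([0.4842, -0.1504], [383.0, 240.0], 223), ([0.2297, -0.1472], [381.0, 366.0], 111)]
```

View pics/top3.png

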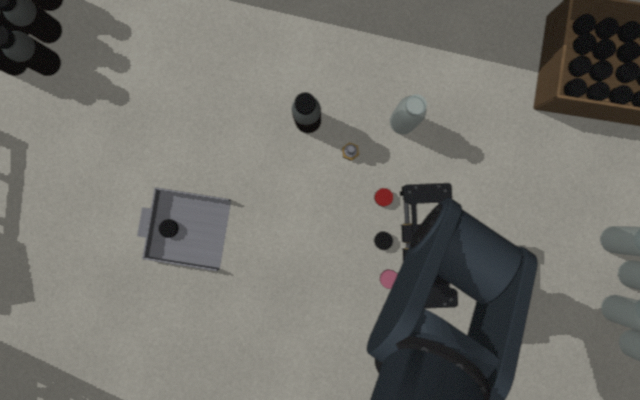

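Cap 1 sits in the pan at pixel (168,228), the bottles and fitting are untouched, and the gripper is behind cap 2 at (383,240). Next I descend and push cap 2.

>>> send_rows(increments=[0,0,0,0,0,-3.3,0,0,0,0,0,0,-3.3,0,0,0,0,0,0,-3.3,0,0,0,0,0,0,-3.3,0,0,0,0,0,0,-0.8,0,0,0,0,0,0,0,0,0,0,0,-0.08,1.2,0,0,0,0,0,-0.08,1.2,0,0,0,0,0,-0.08,1.2,0,0,0,0,0,-0.08,1.2,0,0,0,0,0,-0.08,1.2,0,0,0,0,0,-0.08,1.2,0,0,0,0,0,-0.08,1.2,0,0,0,0,0,-0.08,1.2,0,0,0,0,0,-0.08,1.2,0,0,0,0,0,-0.08,1.2,0,0,0,0,0,-0.08,1.2,0,0,0,0,0,-0.08,1.2,0,0,0,0,0,-0.08,1.2,0,0,0,0,0,-0.08,1.2,0,0])

```text
time: 9.03
position: [0.4765, -0.0208, 0.0125]
tool_rot: [0.686, 0.727, -0.0, -0.0]
ft_force: [0.9, -0.5, -0.4]
grip_width: 0.0003
grip_force: 0.1
```

>>> send_rows(increments=[0,0,0,-0.08,1.3,0,0,0,0,0,-0.08,1.3,0,0,0,0,0,-0.08,1.3,0,0,0,0,0,-0.08,1.3,0,0,0,0,0,-0.08,1.3,0,0,0,0,0,-0.08,1.3,0,0,0,0,0,-0.08,1.3,0,0,0,0,0,-0.08,1.3,0,0,0,0,0,-0.08,1.3,0,0,0,0,0,-0.08,1.3,0,0,0,0,0,-0.08,1.3,0,0,0,0,0,-0.08,1.3,0,0,0,0,0,-0.08,1.3,0,0,0,0,0,-0.08,1.3,0,0,0,0,0,-0.08,1.3,0,0,0,0,0,-0.08,1.3,0,0,0,0,0,-0.08,1.3,0,0,0,0,0,-0.08,1.3,0,0,0,0,0,-0.08,1.2,0,0,0,0,0,0,0.6,0,0])

```text
time: 10.7
position: [0.4609, 0.2317, 0.0125]
tool_rot: [0.686, 0.728, 0.0, -0.0]
ft_force: [-0.2, -0.2, 0.2]
grip_width: 0.0002
grip_force: 0.1
```

>>> send_rows(increments=[0,0,0,0,-1.5,0,0,0,0,0,0,0,3.5,0,0,0,0,0,0,3.5,0,0,0,0,0,0,3.5,0,0,0,0,0,0,3.5,0,0,0,-0.0085,0.235,-3.92,0,0,0,0,-0.0085,0.235,-3.92,0,0,0,0,-0.0085,0.235,-3.92,0,0,0,0,-0.0085,0.235,-3.92,0,0,0,0,-0.0085,0.235,-3.92,0,0,0,0,-0.0085,0.235,-3.92,0,0,0,0,-0.0085,0.235,-3.92,0,0,0,0,-0.0085,0.235,-3.92,0,0,0,0,-0.0085,0.235,-3.92,0,0,0,0,-0.0085,0.235,-3.92,0,0,0,0,-0.0085,0.235,-3.92,0,0,0,0,-0.0085,0.235,-3.92,0,0,0,0,-0.0085,0.235,-3.92,0,0,0,0,0,0,0,0,0,0,0,0,0,0,0,0])

```text
time: 12.37
position: [0.4919, -0.2969, 0.1523]
tool_rot: [0.727, 0.687, 0.0, 0.0]
ft_force: [-0.9, 0.5, 0.2]
grip_width: 0.0005
grip_force: 0.0
```

```bash
python3 - <<'E'
from h import *
for n in("top","scene"):
    c=robot.camera(n); cv2.imwrite(f"pics/{n}4.png",c["image"][:,:,::-1]); print(caps(c))
print(robot.get_obs()["position"])
E
```

```text
[([0.7657, 0.0124], [305.0, 104.0], 369), ([0.7209, 0.0034], [310.0, 125.0], 215), ([0.5045, 0.2925], [168.0, 228.0], 272), ([0.4929, -0.2536], [434.0, 237.0], 239), ([0.461, 0.2611], [183.0, 249.0], 262)]
[([-0.3126, 0.7494], [606.0, 10.0], 235), ([0.1326, -0.5329], [160.0, 68.0], 731), ([0.1341, -0.3925], [210.0, 72.0], 121), ([0.4943, -0.2522], [225.0, 181.0], 267), ([0.4624, 0.2626], [466.0, 192.0], 294), ([0.5114, 0.3282], [501.0, 214.0], 219), ([0.5064, 0.2935], [483.0, 210.0], 322), ([0.7671, -0.5792], [14.0, 279.0], 644), ([0.8115, -0.5683], [6.0, 302.0], 279)]
[ 0.49119078 -0.29345499  0.15203836]
```

View pics/top4.png

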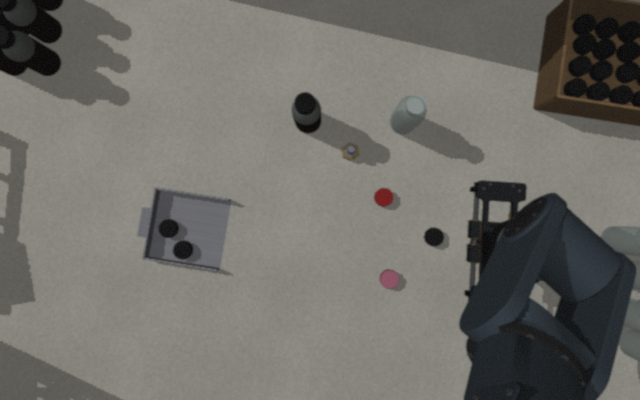

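Caps 1 and 2 are in the pan at (168,228) and (183,249). Cap 3 at (434,237) has a clear path, so I push it next.

>>> send_rows(increments=[0,0,0,0,0,-3.3,0,0,0,0,0,0,-3.3,0,0,0,0,0,0,-3.3,0,0,0,0,0,0,-3.3,0,0,0,0,0,0,-0.8,0,0,0,0,0,0,0,0,0,0,0,0.065,1.2,0,0,0,0,0,0.065,1.2,0,0,0,0,0,0.065,1.2,0,0,0,0,0,0.065,1.2,0,0,0,0,0,0.065,1.2,0,0,0,0,0,0.065,1.2,0,0,0,0,0,0.065,1.2,0,0,0,0,0,0.065,1.2,0,0,0,0,0,0.065,1.2,0,0,0,0,0,0.065,1.2,0,0,0,0,0,0.065,1.2,0,0,0,0,0,0.065,1.2,0,0,0,0,0,0.065,1.2,0,0,0,0,0,0.065,1.2,0,0])

```text
time: 14.13
position: [0.5011, -0.1254, 0.0125]
tool_rot: [0.726, 0.688, -0.0, -0.0]
ft_force: [-0.1, 0.1, -0.7]
grip_width: 0.0001
grip_force: 0.1
```

>>> send_rows(increments=[0,0,0,0.065,1.3,0,0,0,0,0,0.065,1.3,0,0,0,0,0,0.065,1.3,0,0,0,0,0,0.065,1.3,0,0,0,0,0,0.065,1.3,0,0,0,0,0,0.065,1.3,0,0,0,0,0,0.065,1.3,0,0,0,0,0,0.065,1.3,0,0,0,0,0,0.065,1.3,0,0,0,0,0,0.065,1.3,0,0,0,0,0,0.065,1.3,0,0,0,0,0,0.065,1.3,0,0,0,0,0,0.065,1.3,0,0,0,0,0,0.065,1.3,0,0,0,0,0,0.065,1.3,0,0,0,0,0,0.065,1.3,0,0,0,0,0,0.065,1.3,0,0,0,0,0,0.065,1.3,0,0,0,0,0,0.065,1.3,0,0,0,0,0,0.065,1.3,0,0])

```text
time: 15.8
position: [0.5137, 0.1348, 0.0125]
tool_rot: [0.725, 0.688, -0.0, -0.0]
ft_force: [1.2, -0.4, 0.4]
grip_width: 0.0008
grip_force: 0.1
```

>>> send_rows(increments=[0,0,0,0.065,1.2,0,0,0,0,0,0.065,1.2,0,0,0,0,0,0.065,1.2,0,0,0,0,0,0.065,1.2,0,0,0,0,0,0.065,1.2,0,0,0,0,0,0,0,0,0,0,0,0,-0.1,-1.5,0,0,0,0,0,0,0,3.5,0,0,0,0,0,0,3.5,0,0,0,0,0,0,3.5,0,0,0,0,0,-0.2,-3.9,0,0,0,0,0,-0.2,-3.9,0,0,0,0,0,-0.2,-3.9,0,0,0,0,0,-0.2,-3.9,0,0,0,0,0,-0.2,-3.9,0,0,0,0,0,0,0,0,0,0,0,0,0,0,0,0])

```text
validation failed for argument at $.in...
```

```bash
python3 - <<'E'
from h import *
a=.155; M=np.array([.49,.172])
for n in("top","scene"):
    c=robot.camera(n); cv2.imwrite(f"pics/{n}5.png",c["image"][:,:,::-1])
    for p,uv,s in caps(c):
        d=np.array(p)-M; x=d@[np.cos(a),-np.sin(a)]; y=d@[np.sin(a),np.cos(a)]
        if abs(x)<.1 and -.2<y<.16: print(n,uv,s,x.round(3),y.round(3))
E
```

```text
scene [466.0, 192.0] 293 -0.041 0.085
scene [501.0, 214.0] 206 -0.002 0.158
scene [483.0, 210.0] 316 -0.003 0.122
```

View pics/top5.png

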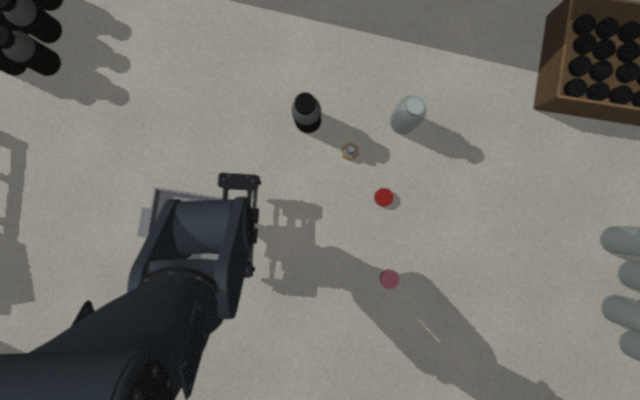

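The picture shows the arm still at the mouth near (240,220), because my third call was malformed and refused. I resend the rest of the push and the retreat.

>>> send_rows(increments=[0,0,0,0.065,1.2,0,0,0,0,0,0.065,1.2,0,0,0,0,0,0.065,1.2,0,0,0,0,0,0.065,1.2,0,0,0,0,0,0.065,1.2,0,0,0,0,0,0,0,0,0,0,0,0,-0.1,-1.5,0,0,0,0,0,0,0,3.5,0,0,0,0,0,0,3.5,0,0,0,0,0,0,3.5,0,0,0,0,-0.2,-3.9,0,0,0,0,0,-0.2,-3.9,0,0,0,0,0,-0.2,-3.9,0,0,0,0,0,-0.2,-3.9,0,0,0,0,0,-0.2,-3.9,0,0,0,0,0,0,0,0,0])

```text
time: 17.23
position: [0.5073, -0.023, 0.1178]
tool_rot: [0.728, 0.686, -0.0, 0.002]
ft_force: [0.1, 0.4, -0.5]
grip_width: 0.0003
grip_force: 0.0
```

```bash
python3 - <<'E'
from h import *
a=.155; M=np.array([.49,.172])
for n in("top","scene"):
    c=robot.camera(n); cv2.imwrite(f"pics/{n}6.png",c["image"][:,:,::-1])
    for p,uv,s in caps(c):
        d=np.array(p)-M; x=d@[np.cos(a),-np.sin(a)]; y=d@[np.sin(a),np.cos(a)]
        if abs(x)<.1 and -.2<y<.16: print(n,uv,s,x.round(3),y.round(3))
E
```

```text
top [200.0, 221.0] 246 0.022 0.058
top [168.0, 228.0] 264 -0.004 0.121
top [183.0, 249.0] 251 -0.042 0.083
scene [466.0, 192.0] 293 -0.041 0.085
scene [501.0, 214.0] 212 -0.002 0.158
scene [483.0, 210.0] 320 -0.003 0.122
scene [451.0, 214.0] 312 0.024 0.06
```

View pics/scene6.png

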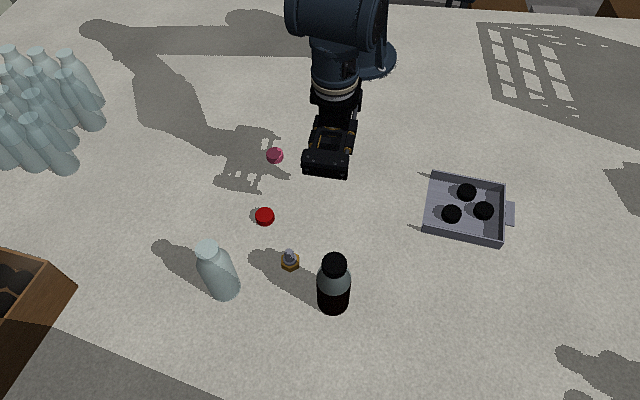

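All three caps lie flat in the pan at (451,214), (466,192) and (483,210). The bottles and fitting have not moved, and the arm is clear of everything.

```bash
python3 -c "
from rig import robot
print(robot.hand_in())"
```

```text
the job is handed in; nothing more can be done
None
```

The job is handed in: all three caps lie flat inside the pan, 58 to 121 mm past the mouth by the camera, the bottles and hose fitting show no movement, and it took about 17 s; the hand-in returned no verdict.

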